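Close the double-lidded tea tin and hold its outer lid up

TASK

Close the tea tin: swing its carry handle down to the side away from you until it drops into its end rest, then lift the two nested lids together by the inner lid's round knob, lower them onto the tin until the inner lid is fully seated in its mouth, and let go. Then take the outer lid alone by its two upright grips, lift it straight up off the inner lid's knob without disturbing the seated inner lid, and finish while still holding it level, clear above the tin, so that I can lay the tea scoop on the inner lid. Never part the lids before they are on the tin, do not drop them, and leave the other things on the desk alone.

Things in the scene. Friction and masses are not known exactly. Their poses are not given: they have to be found in the camera images.
- tea_tin: Round open steel tin, 100 mm diameter, 80 mm high, mouth 92 mm across; heavy, does not move. Origin: centre of its underside, z up. Its carry handle is hinged on an axis parallel to the tin's y, through its centre line, 58 mm up (hinge ears out to y = +-66 mm), and swings down to the tin's +x side, which points roughly away from the robot.
- bail (a joint): Angle of the tin's U-shaped carry handle: 0 = upright across the mouth (lids cannot go on), growing as it swings towards the tin's +x, 1.65 = in its end rest, just below level (range -0.4 to 1.65). Stiff hinge: below about 0.9 rad it stays where it is left (about 1 N at the bar moves it); well beyond, it drops by itself into the end rest, which holds it.
- bail_bar (a point): Centre of the carry handle's straight round cross bar: 11 mm thick, 72 mm long parallel to the tin's y, 85 mm from the hinge axis. Its x, y, z axes are the tin's axes turned with the handle (z points from the hinge to the bar).
- inner_lid_knob (a point): Point on the axis of the inner lid's round steel knob, at the height to grip it; z up. Knob 24 mm diameter, its top 20 mm above this point, free down to 22 mm below it. It stands up through the outer lid's centre hole, between that lid's two grips; lifting it carries both lids. Fully seated, this point is on the tin's axis, 112 mm above the tin's underside.
- outer_lid_grip (a point): Point on the outer lid's axis midway between its two upright grips, at the height to grip them; z up. Grips: flat plates at the lid's +y and -y, 32 mm long along x, outer faces 54 mm apart, gap 44 mm, tops 20 mm above this point. Squeezed together across their outer faces they lift this lid alone. The knob is taken between them, fingers at its +x and -x sides.
- inner_lid: Loose steel inner lid with that knob, about 0.25 kg. Origin: centre of its underside, 44 mm below the knob point. From there up: plug 86 mm diameter (foot tapered to 74), 12 mm deep; flange 100 mm diameter, 4 mm thick, which comes to rest on the tin's rim; 31 mm boss; knob. At the start it stands on the desk on its plug.
- outer_lid: Loose steel outer lid with those grips, about 0.15 kg, lying nested on the inner lid's flange, free to turn. Origin on its axis, at its plate's underside, 28 mm below the grip point. Plate 116 mm diameter, 4 mm thick, 34 mm hole; skirt 10 mm down. Nested, grip point and knob point coincide. Lifted 58 mm, it is clear of the knob's top.
- usb_stick: Memory stick, 17x52x8 mm, lying on the desk between the tin and the lids; bystander. Origin at the centre of its underside.
- sharpener: Pencil sharpener, 16x26x13 mm, on the desk just behind the work, in front of the mug; bystander. Origin at the centre of its underside.
- mug: Green mug, 86x118x96 mm, behind the work; bystander. Origin at the centre of its underside.
- stapler: Desk stapler, 36x152x41 mm, to the right of the work; bystander. Origin at the centre of its underside.
Things that resemble listed ones, but are neither listed nor needed, are in the scene too. Leave any orange or turquoise look-alike of the tea_tin alone.

How it is judged (in metres and radians):
On the way, in this order (a step that is already met when the one before it is completed fails the run):
1. the carry handle is down in its end rest (value of joint bail above 1.55 rad), for 0.2 s.
2. both lids, still nested, are seated on the tin and let go (horizontal distance between inner_lid_knob and tea_tin below 0.005 m and z of inner_lid_knob in the frame of tea_tin between 0.109 and 0.115 m and angle between inner_lid_knob's own z axis and vertical below 0.05 rad and z of outer_lid_grip in the frame of inner_lid_knob below 0.004 m and angle between outer_lid_grip's own z axis and vertical below 0.06 rad and contact force between the fingers and inner_lid below 0.1 N and contact force between the fingers and outer_lid below 0.1 N and value of joint bail above 1.55 rad), for 0.2 s.
At the end, for the whole second after the job is handed in: Outer lid held still, 60 mm or more above nested, within 50 mm of the tin's axis, within 0.2 rad of level, touching neither inner lid nor tin; inner lid seated (centred to 5 mm, height to 3 mm, level to 0.05 rad), not touched by the fingers; carry handle in its end rest (over 1.55 rad) (horizontal distance between inner_lid_knob and tea_tin below 0.005 m and z of inner_lid_knob in the frame of tea_tin between 0.109 and 0.115 m and angle between inner_lid_knob's own z axis and vertical below 0.05 rad and value of joint bail above 1.55 rad and z of outer_lid_grip in the frame of inner_lid_knob above 0.06 m and horizontal distance between outer_lid_grip and tea_tin below 0.05 m and angle between outer_lid_grip's own z axis and vertical below 0.2 rad and contact force between the fingers and outer_lid above 1 N and contact force between each of outer_lid, the fingers and inner_lid below 0.1 N and contact force between outer_lid and tea_tin below 0.1 N and linear speed of outer_lid below 0.03 m/s and linear speed of inner_lid below 0.02 m/s); the arm keeps its last pose, push and grip.
It fails at once if the outer lid is lifted off the inner lid (by over 8 mm) while the inner lid is not seated on the tin (z of outer_lid_grip in the frame of inner_lid_knob above 0.008 m and not (horizontal distance between inner_lid_knob and tea_tin below 0.005 m and z of inner_lid_knob in the frame of tea_tin between 0.109 and 0.115 m and angle between inner_lid_knob's own z axis and vertical below 0.05 rad)).
It fails at once if the lids are let go above the tin before they sit in its mouth (10 mm or more too high) (horizontal distance between inner_lid_knob and tea_tin below 0.05 m and z of inner_lid_knob in the frame of tea_tin above 0.122 m and contact force between the fingers and inner_lid below 0.05 N).
It fails at once if the memory stick, sharpener, mug or stapler is moved by over 20 mm (distance of any of usb_stick, sharpener, mug, stapler from where it was at the start of the episode above 0.02 m).
It also fails if it takes over 72 s, if anything falls off the work surface, if the arm or the gripper's body presses on something with over 40 N, if the wrist force passes 120 N, or if a joint passes its speed limit or range.

ROBOT

A 6-joint arm with a two-finger parallel gripper is mounted at the origin on a cart in front of the work surface, level with it; the furniture and walls round the work are solid. World frame = base frame: x ahead of the robot, y to its left, z up, the work surface at z = 0. Lengths are in m, angles in degrees, forces in N, time in s.
With the tool pointing down it reaches from about 0.4 to 0.825 m from the base axis. Payload 7 kg.
Tool frame: the origin (TCP) lies midway between the tips of the shut fingers; the grasp point (between the pads) lies 19 mm behind it; z points along the fingers, y is the direction in which the jaws open and shut (so a half turn about z gives the same grasp; the last joint's range is limited). The gripper opens to 88 mm and grips with 3 to 60 N. Pads are 19 mm wide; open, the fingers measure 130 mm over their backs; the gripper's body (78 mm by 193 mm) begins 47 mm behind the grasp point.
Start: joints at [93.684, 20.546, 0.682, 0, -70.136, -16.507], TCP at [0.15, 0.658, 0.227] pointing down, gripper open.
Joint ranges: [-176.03, 176.03], [-82.01, 121.73], [-58.28, 71.71], [-173.87, 95.51], [-174.79, -0.11], [-173.66, 173.66]. Speed limits (degrees/s): [136.94, 136.94, 172.46, 180, 180, 180].

INTERFACE

Orientations are given as [roll, pitch, yaw] about the fixed x, y, z axes, in that order (R = Rz(yaw) Ry(pitch) Rx(roll)).
In Python, from plant import sensors, cams, job gives the robot as it stands.
- The arm moves only by the tool move_arm, never from a script. Its argument "commands" is a list of rows, each a list of 7 numbers: the finger opening in cm, from 0 to 8.76, then the shift along the tool's x, y, z in cm, then the turn, a rotation vector about the tool's x, y, z in rad. In form: [[hand, x, y, z, wx, wy, wz], ...]. A call has exactly 8 rows; each row is the pose to reach, as a shift and turn from the pose commanded when the call began, along the tool's axes at that moment; what a row does not reach only later rows make up. A row lasts 1/8 s, in which the tool goes at most 62.5 mm and 10.7 degrees, less where a joint would pass 70% of its speed; a pose out of reach is approached as far as the arm can. A call with a gripper value outside its range is refused whole. The fingers move at their own pace and stop on an object; the grip force is fixed at half the most. Time passes only in rows, so rows that repeat a pose let the fingers close, or fill a call up. It gives the time, the measured TCP pose, the force and the opening at its end, in the units of the state.
- sensors.get_obs(): the state, without advancing time (a new reading comes with each control period).
- cams.snapshot(name): name is "side" or "top" or "wrist"; returns a dict with "frame" (400x640x3 uint8, red, green, blue), "camera_matrix" (3x3 intrinsics, pixels), "R" (3x3) and "t" (3): a world point X has camera coordinates R X + t. Camera axes: x right, y down, z forward; pixel columns grow to the right and rows downward; lengths in m; the calibration is good to about 2 mm. A picture is of the moment at which its call begins. There is no depth.
- job.close_job(): hands the job in, once; it reports no verdict.
The state is a dict: "clock": time; "joint_pos": joint angles; "qvel": joint speeds; "tau": joint torques, N m; "tool_pos": TCP position; "orientation": TCP orientation; "force": force on the tool from outside, world axes, zero at the start; "moment": the same for the moment, N m; "opening": finger opening in m.
Only numpy, scipy, OpenCV 4.12 (cv2) and the standard library are available. Lean on these libraries where they do the work, as an engineer would, in place of code of your own. Each camera call takes 0.05 s, during which the arm holds its last target.

## Working session

There is one attempt and no reset: what is moved stays moved. The work goes in short steps, Python scripts to look and compute and a tool call to move; the robot and the scene stay as the last step left them, time stands still between calls to the robot, and variables do not carry over. Pictures are saved under pics/ and viewed, and the job is handed in when it is done.

Besides the shell and the picture viewer there is one more tool, called after "Emit:" in YAML: its name, and indented under it one key for each argument. move_arm: Moves the arm, as the interface text tells. Its arguments: {"type":"object","properties":{"commands":{"type":"array"}},"required":["commands"]}

```bash
ls; mkdir -p pics; python3 - <<'E'
from plant import sensors,cams
import cv2,numpy as np
print(sensors.get_obs())
for n in ["side","top","wrist"]:
    s=cams.snapshot(n); cv2.imwrite(f"pics/{n}0.png",s["frame"][:,:,::-1])
    print(n,s["camera_matrix"].tolist(),s["R"].round(4).tolist(),s["t"].round(4).tolist(), (-s["R"].T@s["t"]).round(3))
E
```

```text
pics
{'clock': 0.0, 'joint_pos': array([ 9.36865222e+01,  2.05894754e+01,  6.32683432e-01, -1.84690745e-02,
       -7.01366454e+01, -1.65071793e+01]), 'qvel': array([ 0.05537246, -0.00445303, -0.01228236, -0.03714727, -0.0512018 ,
        0.01693172]), 'tau': array([-2.75808407e-04, -5.82708907e+01,  2.93055117e+01,  6.99730933e+00,
        6.87092674e-03, -1.55447933e-04]), 'tool_pos': array([0.14970829, 0.6576746 , 0.22564173]), 'orientation': array([ 1.79905480e+02, -9.90462452e-03, -1.28269385e+01]), 'force': array([ 0.94570136, -0.50934273,  0.83266588]), 'moment': array([-0.02028885, -0.00871518, -0.03246999]), 'opening': 0.08761812769656743}
side [[365.37685024653825, 0.0, 325.0325310515106], [0.0, 365.37685024653825, 197.46219354521696], [0.0, 0.0, 1.0]] [[0.9997, -0.0039, 0.0254], [0.0192, -0.5428, -0.8396], [0.0171, 0.8399, -0.5425]] [-0.5873, 0.1143, 1.0644] [ 0.567 -0.834  0.688]
top [[379.6102114368771, 0.0, 316.5459447397529], [0.0, 379.6102114368771, 202.3995004272936], [0.0, 0.0, 1.0]] [[0.0203, -0.9998, 0.0023], [-0.987, -0.0204, -0.1596], [0.1596, 0.001, -0.9872]] [0.066, 0.6183, 0.9559] [0.456 0.078 1.042]
wrist [[276.9995008207134, 0.0, 324.7763709108838], [0.0, 276.9995008207134, 198.39007299142267], [0.0, 0.0, 1.0]] [[-0.2224, -0.9749, 0.0014], [-0.9374, 0.2143, 0.2744], [-0.2678, 0.0598, -0.9616]] [0.6754, -0.0346, 0.3902] [0.222 0.643 0.384]
```

View pics/side0.png

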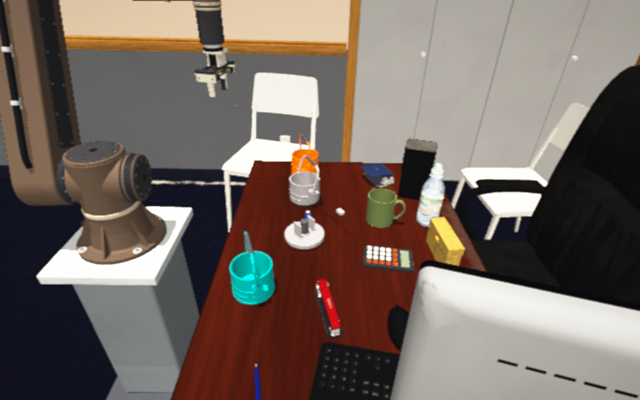

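View pics/top0.png

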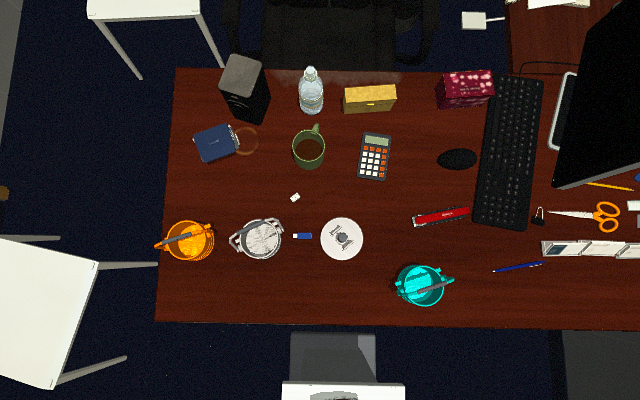

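View pics/wrist0.png

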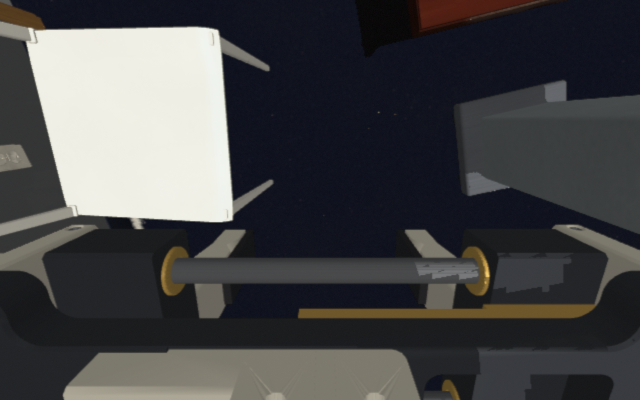

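Candidates for the tin in the top view: orange (188,240), steel-grey (260,238) and turquoise (421,286). The steel one fits the description. The only lid stack is at (342,238). I'll check both in close crops.

```bash
python3 - <<'E'
import cv2,numpy as np
t=cv2.imread("pics/top0.png");s=cv2.imread("pics/side0.png")
a=cv2.resize(t[190:290,220:380],None,fx=5,fy=5,interpolation=cv2.INTER_CUBIC)
b=cv2.resize(s[150:260,260:420],None,fx=5,fy=5,interpolation=cv2.INTER_CUBIC)
cv2.imwrite("pics/ca.png",a);cv2.imwrite("pics/cb.png",b)
E
```

```text
(no output)
```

View pics/ca.png

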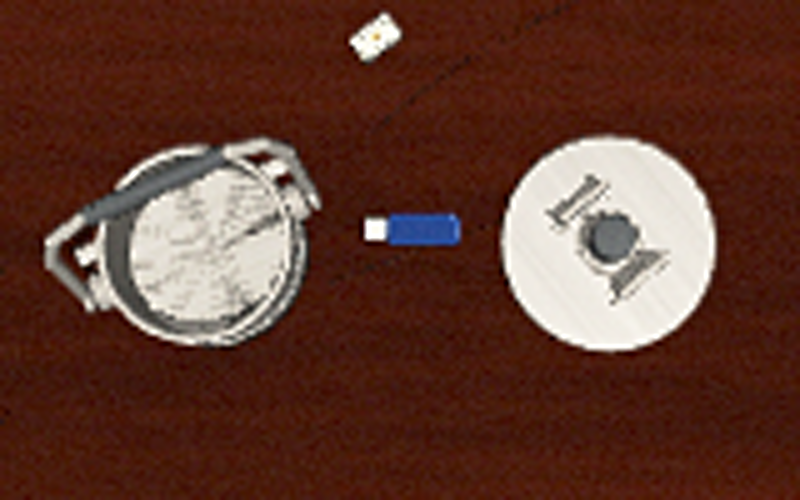

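View pics/cb.png

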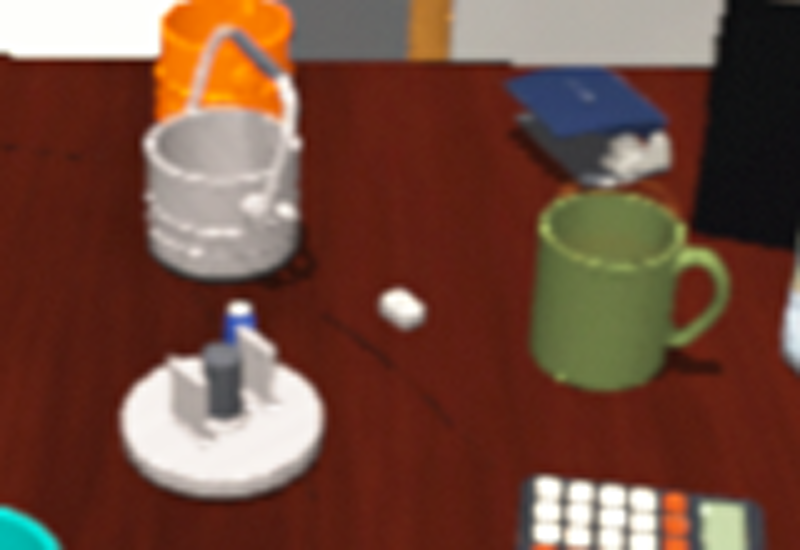

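```bash
cat > h.py <<'E'
import cv2,numpy as np
from plant import sensors,cams
def ray(s,u,v):
    K,R,t=s["camera_matrix"],s["R"],s["t"]
    return -R.T@t, R.T@np.linalg.solve(K,np.array([u,v,1.]))
def onz(s,u,v,z):
    c,d=ray(s,u,v); return c+d*(z-c[2])/d[2]
def proj(s,X):
    p=s["camera_matrix"]@(s["R"]@np.array(X)+s["t"]); return p[:2]/p[2]
def tri(s1,p1,s2,p2):
    c1,d1=ray(s1,*p1);c2,d2=ray(s2,*p2)
    A=np.stack([d1,-d2],1);k=np.linalg.lstsq(A,c2-c1,rcond=None)[0]
    a=c1+k[0]*d1;b=c2+k[1]*d2;return (a+b)/2,np.linalg.norm(a-b)
def snap(n,f=None):
    s=cams.snapshot(n)
    if f: cv2.imwrite("pics/"+f,s["frame"][:,:,::-1])
    return s
E
python3 - <<'E'
from h import *
T=snap("top");S=snap("side")
f=T["frame"];hsv=cv2.cvtColor(f,cv2.COLOR_RGB2HSV)
m=((hsv[...,1]<60)&(hsv[...,2]>70)).astype(np.uint8)
m=cv2.morphologyEx(m,cv2.MORPH_CLOSE,np.ones((3,3)))
cs,_=cv2.findContours(m[190:290,220:390],cv2.RETR_EXTERNAL,cv2.CHAIN_APPROX_NONE)
for c in cs:
    if cv2.contourArea(c)<300: continue
    c=c+np.array([220,190]); h=cv2.convexHull(c)
    for z in (0.02,0.08):
        P=np.array([onz(T,u+0.,v+0.,z)[:2] for u,v in h[:,0]])
        (x,y),r=cv2.minEnclosingCircle(P.astype(np.float32))
        print(cv2.contourArea(c),z,x,y,r, P.min(0),P.max(0))
def px(a,b): return 220+a/5-.4,190+b/5-.4
print("knob top",onz(T,*px(612,238),.064))
print("grips tops",onz(T,*px(577,205),.064),onz(T,*px(638,275),.064))
def ps(a,b): return 260+a/5-.4,150+b/5-.4
print("knob tri",tri(T,px(612,238),S,ps(222,352)))
# bar ends
for a,b in (((90,212),(228,35)),((222,155),(283,75))):
    print("bar",tri(T,px(*a),S,ps(*b)))
# rim: circle
E
```

```text
1538.0 0.02 0.5268514156341553 0.23935040831565857 0.07458934932947159 [0.46825506 0.1674845 ] [0.57650279 0.31194665]
1538.0 0.08 0.5227153301239014 0.22986194491386414 0.07021690160036087 [0.46755848 0.1622145 ] [0.56945218 0.29819686]
1393.0 0.02 0.5264887809753418 0.010288936085999012 0.058177266269922256 [ 0.47000443 -0.04541462] [0.58296409 0.06761259]
1393.0 0.08 0.5223739743232727 0.014246131293475628 0.05476817488670349 [ 0.46920516 -0.03818766] [0.57553421 0.06820496]
knob top [0.52520111 0.01135611 0.064     ]
grips tops [0.54182611 0.02957484 0.064     ] [ 0.50652985 -0.00216083  0.064     ]
knob tri (array([0.52537905, 0.01135356, 0.06374713]), np.float64(0.00032098234467809687))
bar (array([0.52292127, 0.26419806, 0.14018003]), np.float64(0.008371564507449093))
bar (array([0.55588488, 0.20284342, 0.14259371]), np.float64(0.0011030526679886132))
```

```bash
cat >> h.py <<'E'
from scipy.spatial.transform import Rotation as Ro
def plan(x,y,z,yaw):
    o=sensors.get_obs();R0=Ro.from_euler("xyz",o["orientation"],degrees=True)
    R1=Ro.from_euler("xyz",[180,0,yaw],degrees=True)
    print("shift cm",(R0.inv().apply(np.array([x,y,z])-o["tool_pos"])*100).round(2),"rot",(R0.inv()*R1).as_rotvec().round(3),"pos",o["tool_pos"].round(4),o["orientation"].round(2),"t",round(o["clock"],2),"F",o["force"].round(1))
E
python3 -c "
from h import *
plan(.459,.206,.30,24)"
```

```text
shift cm [40.18 37.21 -7.35] rot [ 0.001  0.    -0.643] pos [0.1498 0.658  0.2261] [ 1.7996e+02 -1.0000e-02 -1.2820e+01] t 0.25 F [-0.2  0.9 -0.2]
```

Emit:
move_arm:
  commands:
    - [0,2.5,2.3,-2,0,0,-0.04]
    - [0,5,4.6,-4,0,0,-0.08]
    - [0,8,7.4,-6,0,0,-0.13]
    - [0,11,10.2,-7,0,0,-0.18]
    - [0,14,13,-7.3,0,0,-0.22]
    - [0,17,15.7,-7.3,0,0,-0.27]
    - [0,20,18.5,-7.3,0,0,-0.32]
    - [0,23,21.3,-7.3,0,0,-0.37]

```text
clock: 1.25
tool_pos: [0.3273, 0.3982, 0.2997]
orientation: [-180.0, -0.0, 8.5]
force: [-0.4, -0.4, 0.4]
opening: 0.0133
```

```bash
python3 -c "
from h import *
plan(.459,.206,.30,24)"
```

```text
shift cm [10.19 20.95 -0.04] rot [-0.    -0.    -0.271] pos [0.3273 0.3982 0.2997] [-1.7998e+02 -1.0000e-02  8.4800e+00] t 1.25 F [-0.4 -0.4  0.4]
```

Emit:
move_arm:
  commands:
    - [0,2,3.5,0,0,0,-0.04]
    - [0,4,7,0,0,0,-0.08]
    - [0,6,11,0,0,0,-0.14]
    - [0,8,15,0,0,0,-0.2]
    - [0,9.5,19,0,0,0,-0.25]
    - [0,10.2,21,0,0,0,-0.27]
    - [0,10.2,21,0,0,0,-0.27]
    - [0,10.2,21,0,0,0,-0.27]

```text
clock: 2.25
tool_pos: [0.4582, 0.2067, 0.2996]
orientation: [-180.0, -0.0, 23.8]
force: [-0.7, -0.1, -0.8]
opening: 0.0005
```

```bash
python3 -c "
from h import *
plan(.459,.206,.30,24)
s=snap('wrist','w1.png');np.save('w1.npy',s,allow_pickle=True)
print(-s['R'].T@s['t'])
t=snap('top','t1.png');np.save('t1.npy',t,allow_pickle=True)"
```

```text
shift cm [ 0.05  0.1  -0.04] rot [-0.    -0.    -0.003] pos [0.4582 0.2067 0.2996] [-179.99   -0.     23.81] t 2.25 F [-0.7 -0.1 -0.8]
[0.52628861 0.23765337 0.45764724]
```

View pics/w1.png

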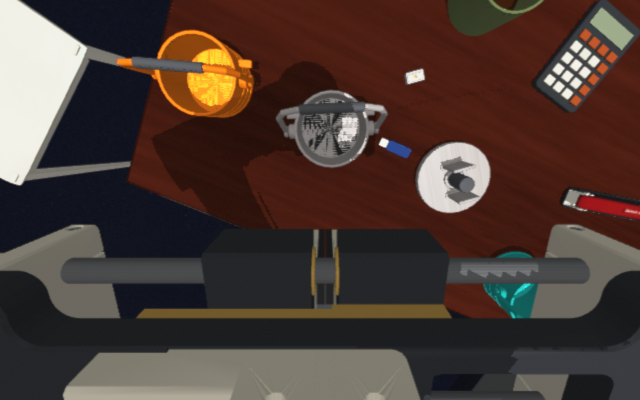

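The wrist view shows the steel tin at about (331,128), its bar near row 107, and the lids at (454,178).

```bash
python3 -c "
import cv2
a=cv2.imread('pics/w1.png')[80:180,260:400];cv2.imwrite('pics/w1c.png',cv2.resize(a,None,fx=5.5,fy=5.5,interpolation=cv2.INTER_CUBIC))"
```

```text
(no output)
```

View pics/w1c.png

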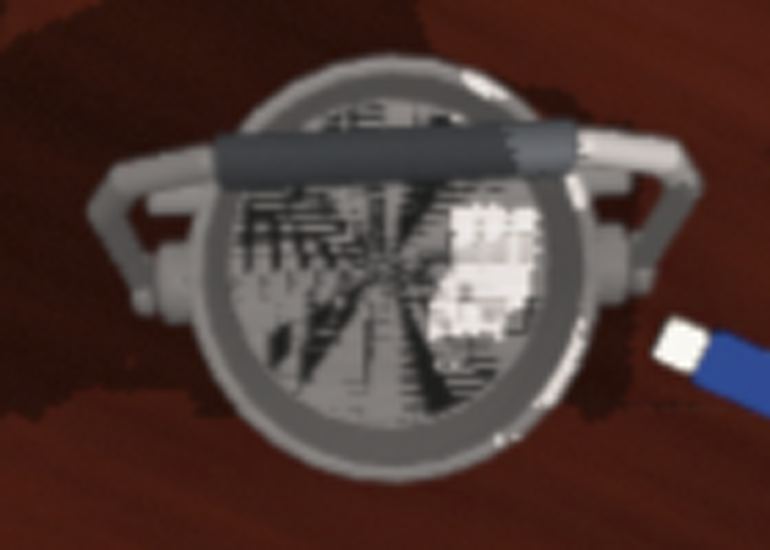

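```bash
python3 - <<'E'
from h import *
s=np.load('w1.npy',allow_pickle=True).item();t=np.load('t1.npy',allow_pickle=True).item()
f=lambda a,b:(260+(a+.5)/5.5-.5,80+(b+.5)/5.5-.5)
P=np.array([onz(s,*f(a,b),.08)[:2] for a,b in [(397,482),(188,270),(600,270),(394,54)]])
print(P,P[[0,3]].mean(0),P[[1,2]].mean(0),np.linalg.norm(P[0]-P[3]),np.linalg.norm(P[1]-P[2]))
g=lambda a,b:(220+(a+.5)/5-.5,190+(b+.5)/5-.5)
# bar mid: wrist & top
h0=tri(s,f(217,164),t,g(90,212));h1=tri(s,f(577,150),t,g(222,155));print(h0,h1)
b=(h0[0]+h1[0])/2;d=h0[0]-h1[0];print("mid",b,"len",np.linalg.norm(d),"yaw",np.degrees(np.arctan2(-d[0],d[1])))
e0=onz(s,*f(172,280),.058);e1=onz(s,*f(618,265),.058);d=e0-e1;print("ears",e0,e1,(e0+e1)/2,np.degrees(np.arctan2(-d[0],d[1])))
L=(.5259,.0108,.02);print(proj(s,L))
k=tri(s,(461,184),t,g(612,238));print(k)
E
```

```text
[[0.47224296 0.20338281]
 [0.49883109 0.27042728]
 [0.53880195 0.17975895]
 [0.56313433 0.24496854]] [0.51768865 0.22417568] [0.51881652 0.22509312] 0.09995306242821474 0.09908791312157082
(array([0.52597827, 0.26693282, 0.13491276]), np.float64(0.0038613217059313932)) (array([0.55572972, 0.20326572, 0.13919404]), np.float64(4.837559980202604e-05))
mid [0.54085399 0.23509927 0.1370534 ] len 0.07040580583356382 yaw 25.046546856682
ears [0.49329164 0.27514108 0.058     ] [0.54248441 0.17274484 0.058     ] [0.51788803 0.22394296 0.058     ] 25.6603623004517
[453.63148465 178.65351954]
(array([0.52480606, 0.01052391, 0.04805588]), np.float64(0.0030642297374603796))
```

```bash
python3 -c "
from h import *
plan(.5044,.2183,.115,25)"
```

```text
shift cm [ 4.69  0.86 18.46] rot [-0.   -0.   -0.02] pos [0.458  0.2071 0.2996] [-179.99   -0.     23.88] t 2.35 F [0.7 0.2 0.2]
```

Emit:
move_arm:
  commands:
    - [0,2,0.4,3,0,0,-0.01]
    - [0,4,0.8,6,0,0,-0.02]
    - [0,4.7,0.8,9,0,0,-0.02]
    - [0,4.7,0.8,12,0,0,-0.02]
    - [0,4.7,0.8,15,0,0,-0.02]
    - [0,4.7,0.8,17.5,0,0,-0.02]
    - [0,4.7,0.8,18.5,0,0,-0.02]
    - [0,4.7,0.8,18.5,0,0,-0.02]

```text
clock: 3.35
tool_pos: [0.5043, 0.2185, 0.1144]
orientation: [180.0, 0.0, 25.0]
force: [0.3, 0.4, 0.7]
opening: 0.0006
```

```bash
python3 -c "
from h import *
plan(.5044,.2183,.115,25)
plan(.518+.906*.072,.2246+.423*.072,.09,25)
s=snap('side','s2.png')
cv2.imwrite('pics/s2c.png',cv2.resize(s['frame'][100:260,220:400,::-1],None,fx=4,fy=3.7))"
```

```text
shift cm [-0.    0.03 -0.06] rot [0.    0.001 0.001] pos [0.5043 0.2185 0.1144] [1.7997e+02 5.0000e-02 2.5040e+01] t 3.35 F [0.3 0.4 0.7]
shift cm [8.7  0.03 2.43] rot [0.    0.001 0.001] pos [0.5043 0.2185 0.1144] [1.7997e+02 5.0000e-02 2.5040e+01] t 3.35 F [0.3 0.4 0.7]
```

View pics/s2c.png

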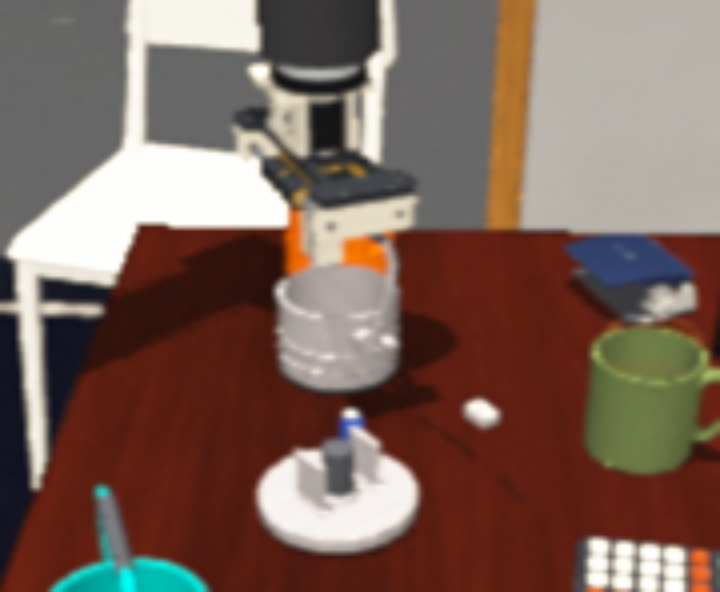

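The closed fingers stand over the mouth on the near side of the bar, so I can push the handle.

Emit:
move_arm:
  commands:
    - [0,1.5,0,0,0,0,0]
    - [0,3,0,0.3,0,0,0]
    - [0,4.2,0,0.7,0,0,0]
    - [0,5.4,0,1.2,0,0,0]
    - [0,6.4,0,1.7,0,0,0]
    - [0,7.4,0,2.2,0,0,0]
    - [0,8.2,0,2.4,0,0,0]
    - [0,8.7,0,2.4,0,0,0]

```text
clock: 4.4
tool_pos: [0.5724, 0.2494, 0.083]
orientation: [180.0, 1.5, 24.8]
force: [-30.0, -5.0, -14.6]
opening: 0.0002
```

```bash
python3 -c "
from h import *
plan(.5044,.2183,.115,25)
s=snap('side','s3.png')
cv2.imwrite('pics/s3c.png',cv2.resize(s['frame'][130:230,260:380,::-1],None,fx=6,fy=6))"
```

```text
shift cm [-7.56 -0.02 -3.  ] rot [ 0.001  0.026 -0.004] pos [0.5724 0.2494 0.083 ] [179.97   1.47  24.79] t 4.4 F [-30.   -5.  -14.6]
```

View pics/s3c.png

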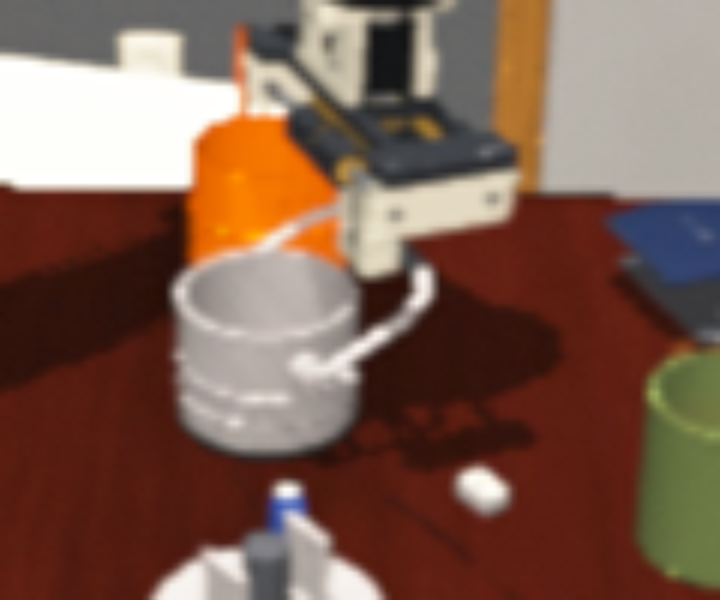

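The push is jamming: 30 N along the handle's arms, from friction at this steep angle. I'll back off and see where the handle stays.

Emit:
move_arm:
  commands:
    - [0,-0.5,0,-0.3,0,0,0]
    - [0,-1,0,-0.3,0,0,0]
    - [0,-1.5,0,-0.3,0,0,0]
    - [0,-2.5,0,-0.3,0,0,0]
    - [0,-3.5,0,-0.3,0,0,0]
    - [0,-4.5,0,-1,0,0,0]
    - [0,-5,0,-3,0,0,0]
    - [0,-5,0,-6,0,0,0]

```text
clock: 5.45
tool_pos: [0.5372, 0.2333, 0.1514]
orientation: [180.0, 0.0, 25.0]
force: [-0.2, 0.9, -0.3]
opening: 0.0006
```

```bash
python3 -c "
from h import *
plan(.5044,.2183,.115,25)
s=snap('side','s4.png')
cv2.imwrite('pics/s4c.png',cv2.resize(s['frame'][130:230,260:380,::-1],None,fx=6,fy=6))"
```

```text
shift cm [-3.61 -0.03  3.64] rot [ 0.     0.001 -0.   ] pos [0.5372 0.2333 0.1514] [1.7999e+02 4.0000e-02 2.5000e+01] t 5.45 F [-0.2  0.9 -0.3]
```

View pics/s4c.png

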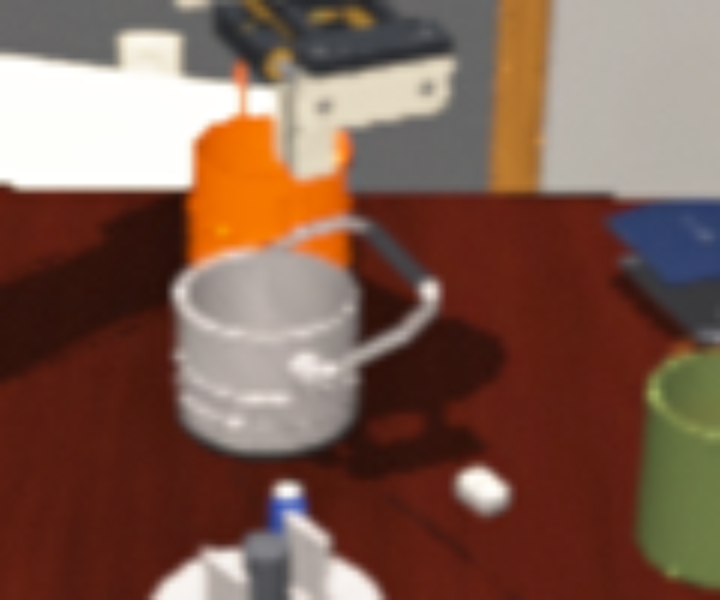

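Emit:
move_arm:
  commands:
    - [0,3,0,0,0,0,0]
    - [0,5.5,0,0,0,0,0]
    - [0,5.7,0,2,0,0,0]
    - [0,5.8,0,4,0,0,0]
    - [0,6,0,5.5,0,0,0]
    - [0,6.2,0,7,0,0,0]
    - [0,6.3,0,8,0,0,0]
    - [0,6.3,0,8.5,0,0,0]

```text
clock: 6.5
tool_pos: [0.5951, 0.2604, 0.065]
orientation: [180.0, 0.0, 25.0]
force: [-0.1, -1.1, -0.4]
opening: 0.0002
```

```bash
python3 -c "
from h import *
plan(.5044,.2183,.115,25)
s=snap('side','s5.png')
cv2.imwrite('pics/s5c.png',cv2.resize(s['frame'][130:230,260:380,::-1],None,fx=6,fy=6))"
```

```text
shift cm [-10.    -0.02  -4.99] rot [ 0.  0. -0.] pos [0.5951 0.2604 0.065 ] [1.7999e+02 2.0000e-02 2.4990e+01] t 6.5 F [-0.1 -1.1 -0.4]
```

View pics/s5c.png

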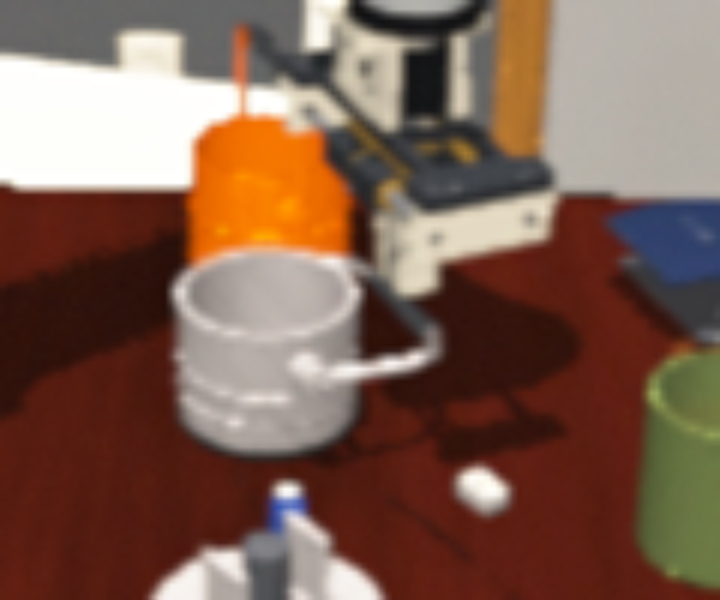

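```bash
python3 - <<'E'
from h import *
s=snap('side')
c=np.array([.518,.2246,.058]);x=np.array([.906,.423,0]);y=np.array([-.423,.906,0])
for th in (1.2,1.4,1.55,1.65):
    print(th,[((proj(s,c+.085*(np.sin(th)*x+np.cos(th)*np.array([0,0,1]))+k*y)-[260,130])*6).round() for k in(-.036,.036)])
E
```

```text
1.2 [array([424., 277.]), array([370., 220.])]
1.4 [array([431., 301.]), array([376., 243.])]
1.55 [array([432., 320.]), array([378., 262.])]
1.65 [array([431., 333.]), array([377., 275.])]
```

Emit:
move_arm:
  commands:
    - [0,0,0,0.3,0,0,0]
    - [0,0,0,0.5,0,0,0]
    - [0,0,0,0.7,0,0,0]
    - [0,0,0,0.8,0,0,0]
    - [0,0,0,0.9,0,0,0]
    - [0,0,0,0.9,0,0,0]
    - [0,0,0,0.9,0,0,0]
    - [0,0,0,0.9,0,0,0]

```text
clock: 7.6
tool_pos: [0.5953, 0.2605, 0.0569]
orientation: [180.0, -0.0, 25.0]
force: [-1.0, -0.3, 4.8]
opening: 0.0003
```

Contact came at z = 0.0569, which is the top of the bar in its end rest, so the handle is down. Next, up and over to the lids.

Emit:
move_arm:
  commands:
    - [0,0,0,-3,0,0,0]
    - [0,0,0,-7,0,0,0]
    - [0,0,0,-11,0,0,0]
    - [4,-2,3,-15,0,0,0]
    - [8.76,-5,7,-17,0,0,-0.07]
    - [8.76,-9,11,-17,0,0,-0.14]
    - [8.76,-13,15,-17,0,0,-0.21]
    - [8.76,-17,19,-17,0,0,-0.28]

```text
clock: 8.6
tool_pos: [0.5205, 0.015, 0.2264]
orientation: [-180.0, -0.0, 41.2]
force: [1.1, 0.1, 0.7]
opening: 0.0452
```

```bash
python3 -c "
from h import *
plan(.477,-.032,.22,41)"
```

```text
shift cm [-6.37  0.67  0.64] rot [-0.    -0.     0.003] pos [0.5205 0.015  0.2264] [-1.800e+02 -2.000e-02  4.118e+01] t 8.6 F [1.1 0.1 0.7]
```

Emit:
move_arm:
  commands:
    - [8.76,-2,0.2,0,0,0,0]
    - [8.76,-4,0.4,0,0,0,0]
    - [8.76,-6,0.7,0,0,0,0]
    - [8.76,-6.4,0.7,0,0,0,0]
    - [8.76,-6.4,0.7,0,0,0,0]
    - [8.76,-6.4,0.7,0,0,0,0]
    - [8.76,-6.4,0.7,0,0,0,0]
    - [8.76,-6.4,0.7,0,0,0,0]

```text
clock: 9.6
tool_pos: [0.4779, -0.0307, 0.2264]
orientation: [-180.0, 0.0, 41.1]
force: [-0.5, -0.6, -0.4]
opening: 0.0876
```

```bash
python3 -c "
from h import *
plan(.477,-.032,.22,41)
s=snap('wrist','w6.png');np.save('w6.npy',s,allow_pickle=True)
cv2.imwrite('pics/w6c.png',cv2.resize(s['frame'][40:220,220:440,::-1],None,fx=3.3,fy=3.3,interpolation=cv2.INTER_CUBIC))
print(proj(s,(.5259,.0108,.02)))"
```

```text
shift cm [-0.15  0.05  0.64] rot [-0.     0.     0.001] pos [ 0.4779 -0.0307  0.2264] [-1.800e+02  2.000e-02  4.106e+01] t 9.6 F [-0.5 -0.6 -0.4]
[325.41990539 128.65071572]
```

View pics/w6c.png

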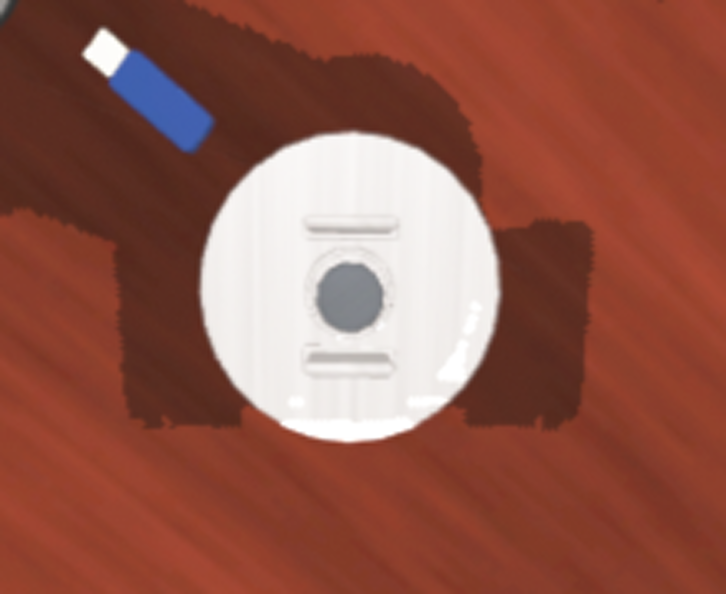

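View pics/w6.png

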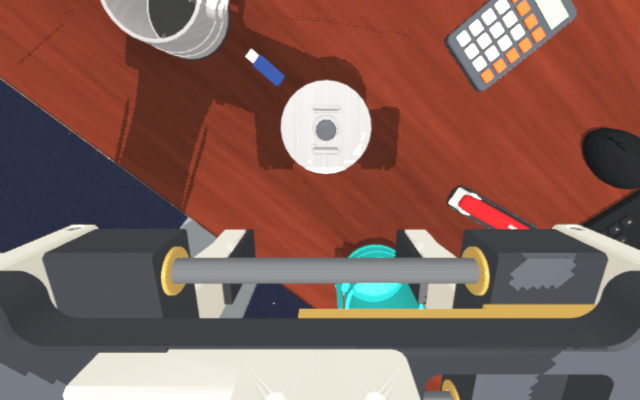

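The lid disc is centred near (326,127) with the knob top at (325.5,129.8). The grips lie along the tool's ±x, so yaw 41° is right.

```bash
python3 - <<'E'
from h import *
s=np.load('w6.npy',allow_pickle=True).item()
f=lambda a,b:(220+(a+.5)/3.3-.5,40+(b+.5)/3.3-.5)
P=np.array([onz(s,*f(a,b),.019)[:2] for a,b in [(200,287),(499,287),(350,132),(350,442)]])
print(P[:2].mean(0),P[2:].mean(0),np.linalg.norm(P[0]-P[1]),np.linalg.norm(P[2]-P[3]))
print("knob",onz(s,*f(350,297),.064))
G=[onz(s,*f(a,b),.064) for a,b in[(310,218),(396,218),(306,372),(393,372)]];print(np.array(G))
d=G[1]-G[0];print(np.degrees(np.arctan2(d[1],d[0])))
plan(.5258,.0108,.12,41);plan(.5258,.0108,.025,41)
E
```

```text
[0.52789235 0.01229444] [0.52603874 0.01042171] 0.11576216468418445 0.116457812037988
knob [0.52628256 0.01082874 0.064     ]
[[ 0.53679013  0.03765059  0.064     ]
 [ 0.55557863  0.01605926  0.064     ]
 [ 0.49711603  0.0057212   0.064     ]
 [ 0.51699677 -0.01712539  0.064     ]]
-48.97063029828498
shift cm [ 6.35  0.02 10.64] rot [-0.     0.     0.001] pos [ 0.4778 -0.0307  0.2264] [-1.7999e+02  1.0000e-02  4.1050e+01] t 9.65 F [-0.6  0.4  0.2]
shift cm [6.350e+00 2.000e-02 2.014e+01] rot [-0.     0.     0.001] pos [ 0.4778 -0.0307  0.2264] [-1.7999e+02  1.0000e-02  4.1050e+01] t 9.65 F [-0.6  0.4  0.2]
```

Emit:
move_arm:
  commands:
    - [8.76,2.5,0,1,0,0,0]
    - [8.76,5,0,4,0,0,0]
    - [8.76,6.4,0,8,0,0,0]
    - [8.76,6.4,0,12,0,0,0]
    - [8.76,6.4,0,15,0,0,0]
    - [8.76,6.4,0,18,0,0,0]
    - [8.76,6.4,0,19.5,0,0,0]
    - [8.76,6.4,0,20,0,0,0]

```text
clock: 10.65
tool_pos: [0.5259, 0.011, 0.026]
orientation: [-180.0, 0.1, 41.0]
force: [-0.5, -0.1, 0.3]
opening: 0.0877
```

Emit:
move_arm:
  commands:
    - [8,0,0,0,0,0,0]
    - [6,0,0,0,0,0,0]
    - [4,0,0,0,0,0,0]
    - [3,0,0,0,0,0,0]
    - [1.5,0,0,0,0,0,0]
    - [1.5,0,0,0,0,0,0]
    - [1.5,0,0,0,0,0,0]
    - [1.5,0,0,0,0,0,0]

```text
clock: 11.65
tool_pos: [0.5261, 0.0111, 0.0266]
orientation: [180.0, -0.0, 41.0]
force: [0.5, -0.9, 0.1]
opening: 0.0238
```

```bash
python3 -c "
from h import *
plan(.5262,.0108,.026,41)
s=snap('side','s7.png')
cv2.imwrite('pics/s7c.png',cv2.resize(s['frame'][150:260,240:400,::-1],None,fx=5,fy=5))"
```

```text
shift cm [-0.01  0.03  0.06] rot [ 0.    -0.     0.001] pos [0.5261 0.0111 0.0266] [179.99  -0.    41.04] t 11.65 F [ 0.5 -0.9  0.1]
```

View pics/s7c.png

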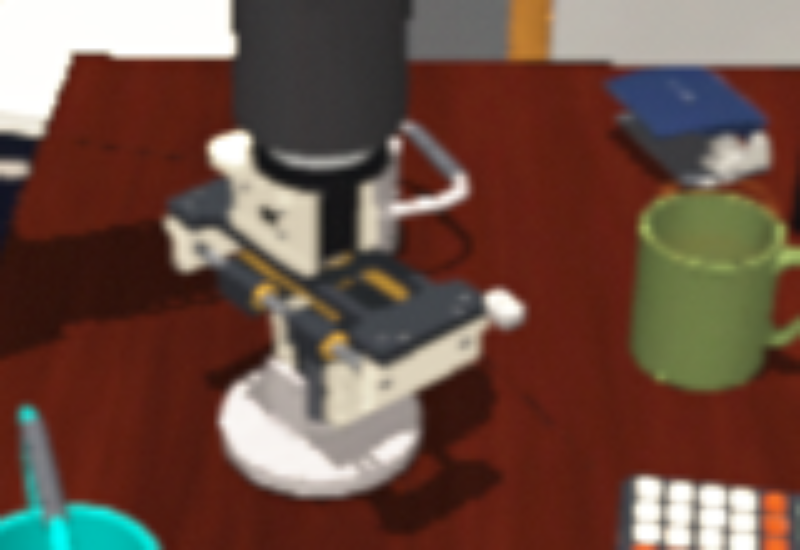

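Gripped: the opening reads 23.8 mm against the 24 mm knob. Lifting gently.

Emit:
move_arm:
  commands:
    - [1.5,0,0,-0.5,0,0,0]
    - [1.5,0,0,-1.5,0,0,0]
    - [1.5,0,0,-3,0,0,0]
    - [1.5,0,0,-5,0,0,0]
    - [1.5,0,0,-7,0,0,0]
    - [1.5,0,0,-9,0,0,0]
    - [1.5,0,0,-11,0,0,0]
    - [1.5,0,0,-12,0,0,0]

```text
clock: 12.7
tool_pos: [0.5264, 0.0113, 0.1485]
orientation: [180.0, -0.1, 41.0]
force: [-0.2, 0.6, -4.6]
opening: 0.0236
```

```bash
python3 -c "
from h import *
plan(.518,.2246,.147,41)
s=snap('side','s8.png')
cv2.imwrite('pics/s8c.png',cv2.resize(s['frame'][110:250,240:400,::-1],None,fx=4,fy=4))"
```

```text
shift cm [ 13.37 -16.64   0.17] rot [ 0.001 -0.002  0.001] pos [0.5264 0.0113 0.1485] [ 1.7995e+02 -1.4000e-01  4.1040e+01] t 12.7 F [-0.2  0.6 -4.6]
```

View pics/s8c.png

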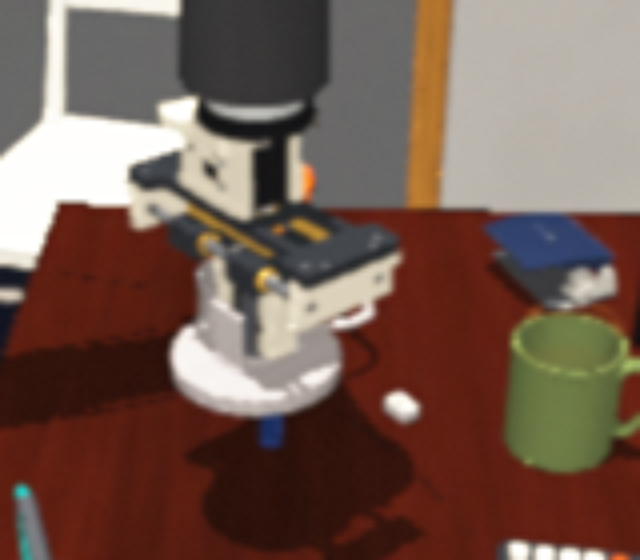

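Both lids are held: about 4.6 N, close to the 0.40 kg expected, and they look nested. Carrying them to the tin.

Emit:
move_arm:
  commands:
    - [1.5,0.5,-0.6,-0.3,0,0,0]
    - [1.5,1.6,-2,-0.6,0,0,0]
    - [1.5,3.2,-4,-0.8,0,0,0]
    - [1.5,4.8,-6,-0.8,0,0,0]
    - [1.5,6.4,-8,-0.8,0,0,0]
    - [1.5,8,-10,-0.8,0,0,0]
    - [1.5,9.6,-12,-0.8,0,0,0]
    - [1.5,11.2,-14,-0.8,0,0,0]

```text
clock: 13.75
tool_pos: [0.5178, 0.1921, 0.1539]
orientation: [-180.0, 0.1, 41.1]
force: [0.7, -0.3, -4.5]
opening: 0.0235
```

```bash
python3 -c "
from h import *
plan(.518,.2246,.147,41)"
```

```text
shift cm [ 2.15 -2.44  0.69] rot [-0.     0.001  0.001] pos [0.5178 0.1921 0.1539] [-1.7999e+02  7.0000e-02  4.1070e+01] t 13.75 F [ 0.7 -0.3 -4.5]
```

Emit:
move_arm:
  commands:
    - [1.5,1,-1.2,0,0,0,0]
    - [1.5,1.7,-2,0,0,0,0]
    - [1.5,2.1,-2.4,0,0,0,0]
    - [1.5,2.1,-2.4,0.3,0,0,0]
    - [1.5,2.1,-2.4,0.7,0,0,0]
    - [1.5,2.1,-2.4,0.7,0,0,0]
    - [1.5,2.1,-2.4,0.7,0,0,0]
    - [1.5,2.1,-2.4,0.7,0,0,0]

```text
clock: 14.75
tool_pos: [0.5187, 0.222, 0.1477]
orientation: [180.0, -0.0, 41.0]
force: [-0.8, 0.0, -3.5]
opening: 0.0235
```

```bash
python3 -c "
from h import *
plan(.518,.2246,.0946,41)
s=snap('side','s9.png')
cv2.imwrite('pics/s9c.png',cv2.resize(s['frame'][110:230,240:400,::-1],None,fx=4.8,fy=4.8))
t=snap('top','t9.png')
cv2.imwrite('pics/t9c.png',cv2.resize(t['frame'][180:290,200:360,::-1],None,fx=4.8,fy=4.8))"
```

```text
shift cm [ 0.11 -0.24  5.31] rot [ 0. -0.  0.] pos [0.5187 0.222  0.1477] [ 1.800e+02 -1.000e-02  4.102e+01] t 14.75 F [-0.8  0.  -3.5]
```

View pics/s9c.png

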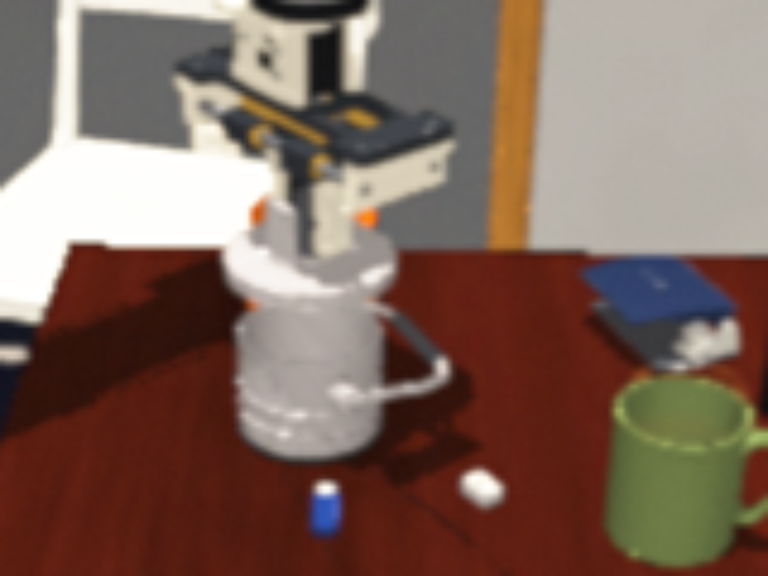

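View pics/t9c.png

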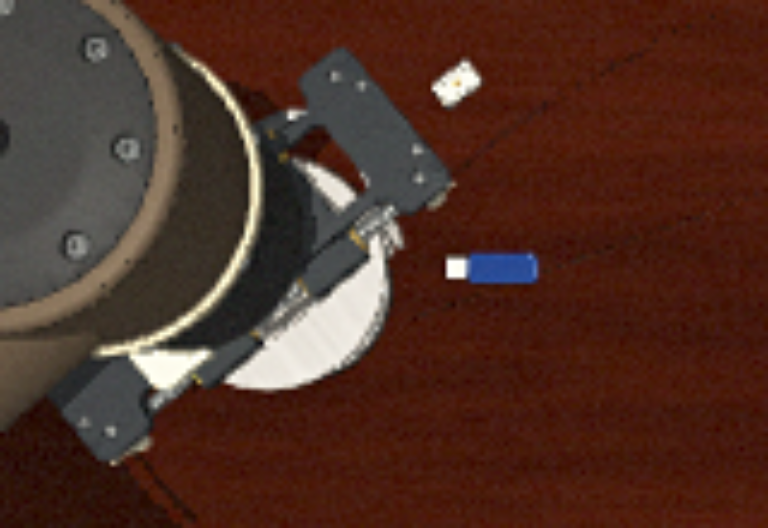

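Emit:
move_arm:
  commands:
    - [1.5,0.1,-0.2,0.5,0,0,0]
    - [1.5,0.1,-0.2,1.2,0,0,0]
    - [1.5,0.1,-0.2,2,0,0,0]
    - [1.5,0.1,-0.2,2.8,0,0,0]
    - [1.5,0.1,-0.2,3.4,0,0,0]
    - [1.5,0.1,-0.2,3.8,0,0,0]
    - [1.5,0.1,-0.2,4,0,0,0]
    - [1.5,0.1,-0.2,4,0,0,0]

```text
clock: 15.85
tool_pos: [0.5181, 0.2243, 0.1075]
orientation: [180.0, 0.0, 41.0]
force: [-0.5, 0.9, -4.5]
opening: 0.0234
```

```bash
python3 -c "
from h import *
plan(.518,.2246,.0946,41)
print(sensors.get_obs()['moment'])"
```

```text
shift cm [ 0.01 -0.03  1.29] rot [0.    0.    0.001] pos [0.5181 0.2243 0.1075] [180.     0.    41.04] t 15.85 F [-0.5  0.9 -4.5]
[-0.05301992 -0.02566992 -0.00547766]
```

Emit:
move_arm:
  commands:
    - [1.5,0,0,0.2,0,0,0]
    - [1.5,0,0,0.4,0,0,0]
    - [1.5,0,0,0.6,0,0,0]
    - [1.5,0,0,0.8,0,0,0]
    - [1.5,0,0,1,0,0,0]
    - [1.5,0,0,1.2,0,0,0]
    - [1.5,0,0,1.3,0,0,0]
    - [1.5,0,0,1.3,0,0,0]

```text
clock: 16.85
tool_pos: [0.5181, 0.2243, 0.0946]
orientation: [180.0, -0.0, 41.0]
force: [-0.2, 0.4, -3.3]
opening: 0.0236
```

```bash
python3 -c "
from h import *
plan(.518,.2246,.0946,41)
print(sensors.get_obs()['moment'])
s=snap('side','s10.png')
cv2.imwrite('pics/s10c.png',cv2.resize(s['frame'][110:230,240:400,::-1],None,fx=4.8,fy=4.8))"
```

```text
shift cm [ 0.01 -0.02  0.  ] rot [ 0.    -0.     0.001] pos [0.5181 0.2243 0.0946] [180.    -0.    41.04] t 16.85 F [-0.2  0.4 -3.3]
[-0.15802755  0.17591121 -0.02449786]
```

View pics/s10c.png

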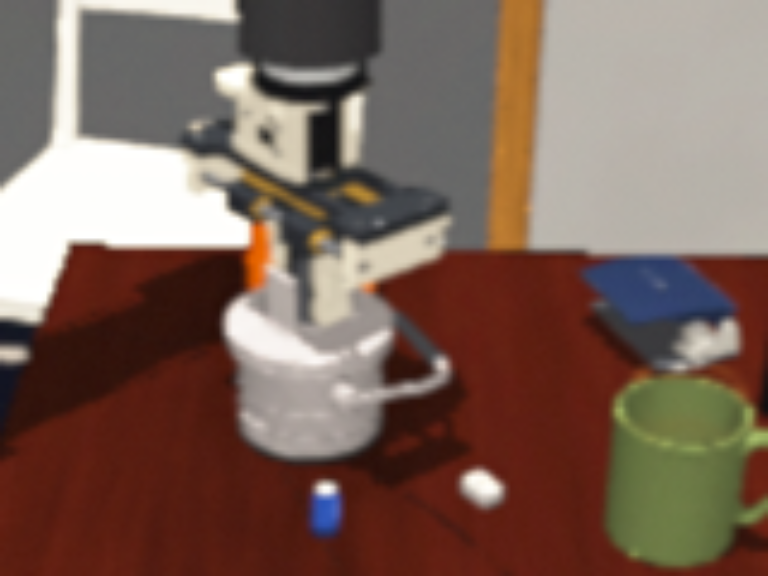

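Emit:
move_arm:
  commands:
    - [1.5,0,0,0.1,0,0,0]
    - [1.5,0,0,0.1,0,0,0]
    - [1.5,0,0,0.2,0,0,0]
    - [1.5,0,0,0.2,0,0,0]
    - [1.5,0,0,0.2,0,0,0]
    - [1.5,0,0,0.2,0,0,0]
    - [1.5,0,0,0.2,0,0,0]
    - [1.5,0,0,0.2,0,0,0]

```text
clock: 17.9
tool_pos: [0.5181, 0.2243, 0.0945]
orientation: [180.0, -0.1, 41.1]
force: [-7.3, -1.7, 13.8]
opening: 0.0232
```

```bash
python3 -c "
from h import *
plan(.518,.2246,.0946,41)
print(sensors.get_obs()['moment'])"
```

```text
shift cm [ 0.01 -0.03 -0.01] rot [ 0.    -0.001  0.001] pos [0.5181 0.2243 0.0945] [ 1.7997e+02 -5.0000e-02  4.1070e+01] t 17.9 F [-7.3 -1.7 13.8]
[-0.6158899   2.90399397  0.02127439]
```

Contact stops the arm at TCP z = 0.0945, which is the seated height. Taking off the push, then letting go.

Emit:
move_arm:
  commands:
    - [1.5,0,0,-0.1,0,0,0]
    - [1.5,0,0,-0.18,0,0,0]
    - [1.5,0,0,-0.18,0,0,0]
    - [3,0,0,-0.18,0,0,0]
    - [5,0,0,-0.18,0,0,0]
    - [7,0,0,-0.18,0,0,0]
    - [8.76,0,0,-0.18,0,0,0]
    - [8.76,0,0,-0.18,0,0,0]

```text
clock: 18.9
tool_pos: [0.5181, 0.2244, 0.0943]
orientation: [180.0, -0.0, 41.0]
force: [1.1, -0.5, 0.2]
opening: 0.0647
```

Emit:
move_arm:
  commands:
    - [8.76,0,0,0,0,0,0]
    - [8.76,0,0,0,0,0,0]
    - [8.76,0,0,0,0,0,0]
    - [8.76,0,0,-0.5,0,0,0]
    - [8.76,0,0,-2,0,0,0]
    - [8.76,0,0,-5,0,0,0]
    - [8.76,-2,0,-8,0,0,0]
    - [8.76,-4.5,0,-11,0,0,0]

```text
clock: 19.9
tool_pos: [0.484, 0.1946, 0.2063]
orientation: [180.0, -0.1, 41.0]
force: [0.1, -0.2, -1.1]
opening: 0.0877
```

```bash
python3 -c "
from h import *
plan(.518-.065*.755,.2246-.065*.656,.2346,41)"
```

```text
shift cm [-1.97 -0.04 -2.83] rot [ 0.    -0.001  0.001] pos [0.484  0.1946 0.2063] [ 1.7999e+02 -5.0000e-02  4.1050e+01] t 19.9 F [ 0.1 -0.2 -1.1]
```

Emit:
move_arm:
  commands:
    - [8.76,-1,0,-1,0,0,0]
    - [8.76,-2,0,-2.5,0,0,0]
    - [8.76,-2,0,-2.8,0,0,0]
    - [8.76,-2,0,-2.8,0,0,0]
    - [8.76,-2,0,-2.8,0,0,0]
    - [8.76,-2,0,-2.8,0,0,0]
    - [8.76,-2,0,-2.8,0,0,0]
    - [8.76,-2,0,-2.8,0,0,0]

```text
clock: 20.9
tool_pos: [0.469, 0.1816, 0.2322]
orientation: [180.0, 0.0, 41.0]
force: [0.2, -0.7, 0.4]
opening: 0.0874
```

```bash
python3 -c "
from h import *
plan(.518,.2246,.0946,-49)
s=snap('wrist','w11.png');np.save('w11.npy',s,allow_pickle=True)
cv2.imwrite('pics/w11c.png',cv2.resize(s['frame'][40:220,220:440,::-1],None,fx=3.3,fy=3.3,interpolation=cv2.INTER_CUBIC))
s=snap('side','s11.png')
cv2.imwrite('pics/s11c.png',cv2.resize(s['frame'][110:230,240:400,::-1],None,fx=4.8,fy=4.8))"
```

```text
shift cm [ 6.52 -0.03 13.76] rot [0.    0.    1.571] pos [0.469  0.1816 0.2322] [1.800e+02 2.000e-02 4.103e+01] t 20.9 F [ 0.2 -0.7  0.4]
```

View pics/w11c.png

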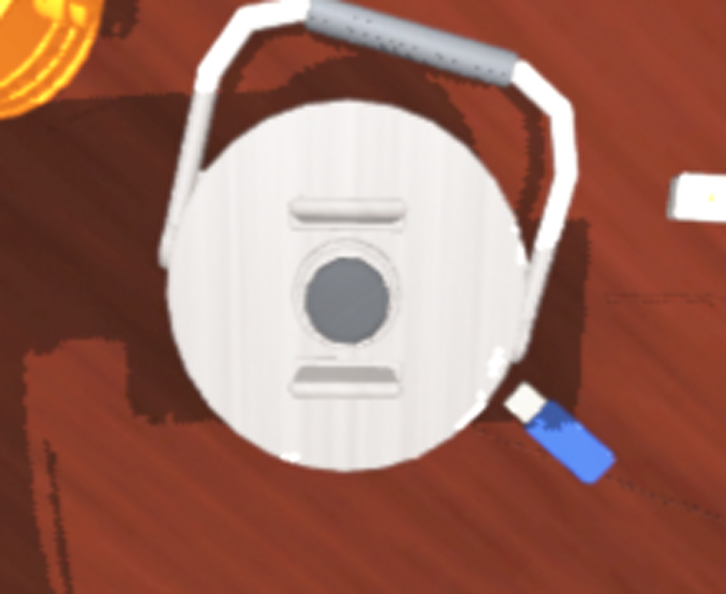

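View pics/s11c.png

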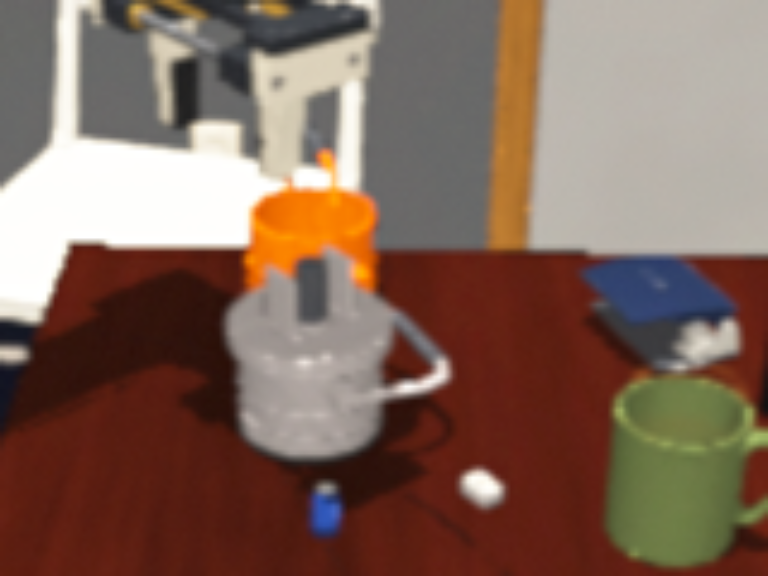

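The lids sit level on the tin with the handle down. Measuring knob, disc and grips.

```bash
python3 - <<'E'
from h import *
s=np.load('w11.npy',allow_pickle=True).item()
f=lambda a,b:(220+(a+.5)/3.3-.5,40+(b+.5)/3.3-.5)
P=np.array([onz(s,*f(a,b),.087)[:2] for a,b in [(167,290),(527,290),(347,100),(347,472)]])
print(P[:2].mean(0),P[2:].mean(0),np.linalg.norm(P[0]-P[1]),np.linalg.norm(P[2]-P[3]))
print("knob",onz(s,*f(347,300),.132))
G=[onz(s,*f(a,b),.132) for a,b in[(290,200),(404,200),(290,394),(400,394)]];print(np.array(G),np.mean(G,0),np.linalg.norm(G[0]-G[2]))
d=G[1]-G[0];print(np.degrees(np.arctan2(d[1],d[0])))
T=snap('top','t11.png');S=snap('side')
cv2.imwrite('pics/t11c.png',cv2.resize(T['frame'][180:290,200:360,::-1],None,fx=4.8,fy=4.8))
E
```

```text
[0.51892482 0.22571494] [0.51749382 0.22447233] 0.11574666816130755 0.11598938390427256
knob [0.51786097 0.22480506 0.132     ]
[[0.52744994 0.25329946 0.132     ]
 [0.54740972 0.23034846 0.132     ]
 [0.48783236 0.2200192  0.132     ]
 [0.50821416 0.19658168 0.132     ]] [0.51772654 0.2250622  0.132     ] 0.0517409732620651
-48.98751557073822
```

View pics/t11c.png

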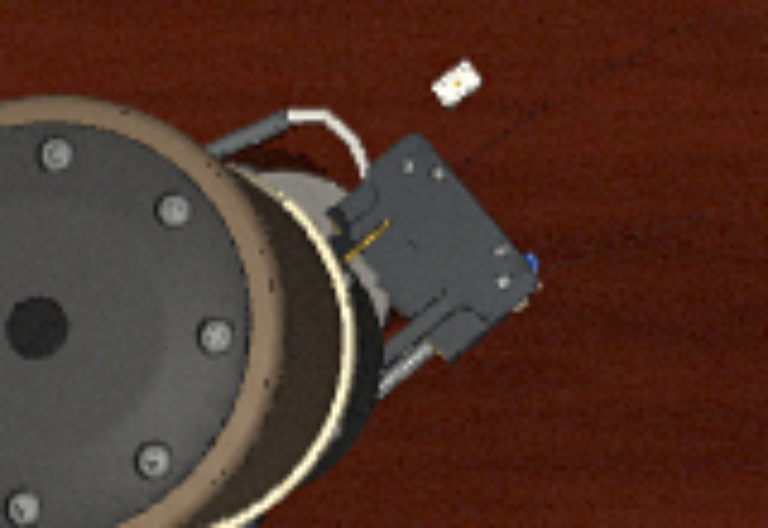

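Emit:
move_arm:
  commands:
    - [8.76,1,0,0,0,0,0.17]
    - [8.76,2,0,0,0,0,0.35]
    - [8.76,3,0,0,0,0,0.53]
    - [8.76,4,0,0,0,0,0.71]
    - [8.76,5,0,0,0,0,0.89]
    - [8.76,6,0,0,0,0,1.07]
    - [8.76,6.5,0,0,0,0,1.25]
    - [8.76,6.5,0,0,0,0,1.43]

```text
clock: 22.1
tool_pos: [0.5183, 0.2245, 0.2321]
orientation: [180.0, 0.0, -41.2]
force: [0.2, -0.1, -0.5]
opening: 0.0874
```

```bash
python3 -c "
from h import *
plan(.518,.2246,.094,-49)"
```

```text
shift cm [-3.000e-02  1.000e-02  1.381e+01] rot [ 0.    -0.     0.136] pos [0.5183 0.2245 0.2321] [179.98   0.   -41.24] t 22.1 F [ 0.2 -0.1 -0.5]
```

Emit:
move_arm:
  commands:
    - [8.76,0,0,0,0,0,0.14]
    - [8.76,0,0,2,0,0,0.14]
    - [8.76,0,0,5,0,0,0.14]
    - [8.76,0,0,8,0,0,0.14]
    - [8.76,0,0,11,0,0,0.14]
    - [8.76,0,0,13,0,0,0.14]
    - [8.76,0,0,13.8,0,0,0.14]
    - [8.76,0,0,13.8,0,0,0.14]

```text
clock: 23.1
tool_pos: [0.5181, 0.2243, 0.0943]
orientation: [180.0, -0.0, -48.9]
force: [1.0, -0.4, 0.5]
opening: 0.0876
```

```bash
python3 -c "
from h import *
plan(.518,.2246,.094,-49)
s=snap('side','s12.png')
cv2.imwrite('pics/s12c.png',cv2.resize(s['frame'][110:230,240:400,::-1],None,fx=4.8,fy=4.8))"
```

```text
shift cm [-0.03 -0.01  0.03] rot [ 0.001 -0.     0.002] pos [0.5181 0.2243 0.0943] [ 1.7997e+02 -1.0000e-02 -4.8910e+01] t 23.1 F [ 1.  -0.4  0.5]
```

View pics/s12c.png

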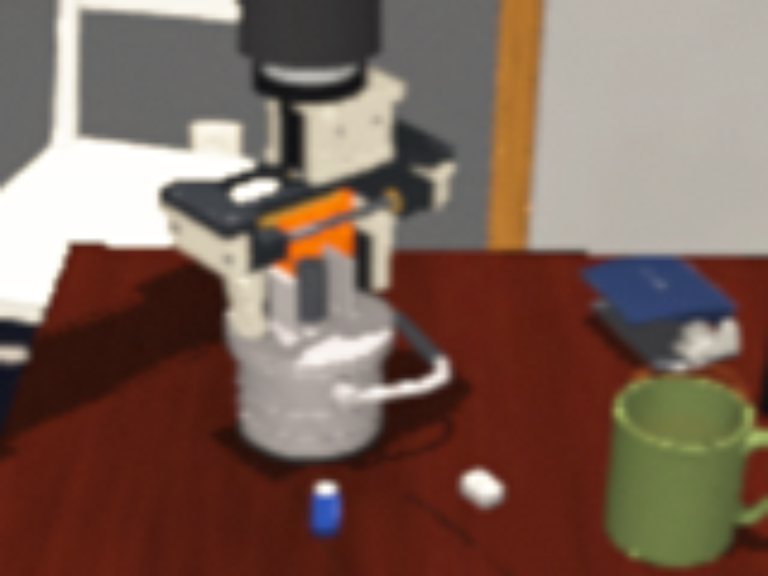

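The fingers straddle the two grips with the knob between them. Closing.

Emit:
move_arm:
  commands:
    - [7.5,0,0,0,0,0,0]
    - [6.5,0,0,0,0,0,0]
    - [6,0,0,0,0,0,0]
    - [5.6,0,0,0,0,0,0]
    - [5.2,0,0,0,0,0,0]
    - [4.6,0,0,0,0,0,0]
    - [4.6,0,0,0,0,0,0]
    - [4.6,0,0,0,0,0,0]

```text
clock: 24.15
tool_pos: [0.5179, 0.2241, 0.0944]
orientation: [180.0, -0.0, -48.9]
force: [-2.8, -1.6, 2.7]
opening: 0.054
```

Emit:
move_arm:
  commands:
    - [4.6,0,0,-0.2,0,0,0]
    - [4.6,0,0,-0.5,0,0,0]
    - [4.6,0,0,-1,0,0,0]
    - [4.6,0,0,-1.5,0,0,0]
    - [4.6,0,0,-2,0,0,0]
    - [4.6,0,0,-2.5,0,0,0]
    - [4.6,0,0,-3,0,0,0]
    - [4.6,0,0,-3,0,0,0]

```text
clock: 25.15
tool_pos: [0.5183, 0.2245, 0.1249]
orientation: [-179.9, -0.0, -48.9]
force: [0.3, 0.4, -0.8]
opening: 0.0539
```

```bash
python3 -c "
from h import *
plan(.518,.2246,.094,-49)
s=snap('side','s13.png')
cv2.imwrite('pics/s13c.png',cv2.resize(s['frame'][90:220,240:400,::-1],None,fx=4.6,fy=4.6))"
```

```text
shift cm [-0.03  0.02  3.09] rot [-0.001 -0.     0.002] pos [0.5183 0.2245 0.1249] [-179.95   -0.    -48.91] t 25.15 F [ 0.3  0.4 -0.8]
```

View pics/s13c.png

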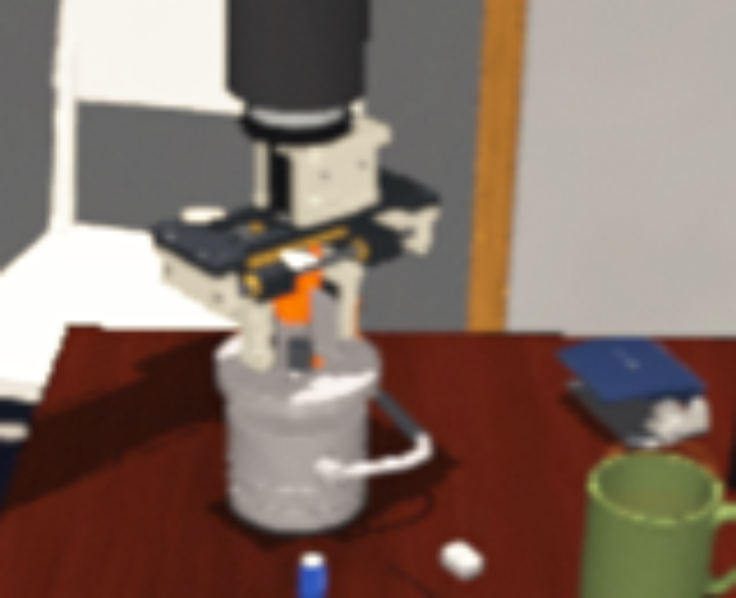

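The outer lid rises alone while the knob stays down. Continuing straight up.

Emit:
move_arm:
  commands:
    - [4.6,0,0,-0.7,0,0,0]
    - [4.6,0,0,-1.4,0,0,0]
    - [4.6,0,0,-2.2,0,0,0]
    - [4.6,0,0,-3,0,0,0]
    - [4.6,0,0,-3.8,0,0,0]
    - [4.6,0,0,-4.6,0,0,0]
    - [4.6,0,0,-5.4,0,0,0]
    - [4.6,0,0,-6,0,0,0]

```text
clock: 26.2
tool_pos: [0.5181, 0.2244, 0.185]
orientation: [-180.0, -0.0, -48.9]
force: [-0.3, 0.1, -1.4]
opening: 0.0539
```

Emit:
move_arm:
  commands:
    - [4.6,0,0,-0.2,0,0,0]
    - [4.6,0,0,-0.2,0,0,0]
    - [4.6,0,0,-0.2,0,0,0]
    - [4.6,0,0,-0.2,0,0,0]
    - [4.6,0,0,-0.2,0,0,0]
    - [4.6,0,0,-0.2,0,0,0]
    - [4.6,0,0,-0.2,0,0,0]
    - [4.6,0,0,-0.2,0,0,0]

```text
clock: 27.2
tool_pos: [0.5181, 0.2243, 0.1864]
orientation: [-180.0, 0.0, -48.9]
force: [0.8, 0.7, -2.3]
opening: 0.0539
```

```bash
python3 -c "
from h import *
plan(.518,.2246,.094,-49)
s=snap('side','s14.png')
cv2.imwrite('pics/s14c.png',cv2.resize(s['frame'][70:220,240:400,::-1],None,fx=4,fy=4))
c=(.518,.2246)
print([((proj(s,(*c,z))-[240,70])*4).round() for z in (.132,.084,.0,.187)])
for z,r in((.086,.05),(.08,.05),(.178,.058)):
  print(z,[((proj(s,(c[0]+k*r,c[1],z))-[240,70])*4).round() for k in(-1,1)])"
```

```text
shift cm [-0.02 -0.01  9.24] rot [-0.     0.     0.001] pos [0.5181 0.2243 0.1864] [-180.      0.    -48.92] t 27.2 F [ 0.8  0.7 -2.3]
[array([258., 377.]), array([258., 428.]), array([259., 513.]), array([258., 315.])]
0.086 [array([198., 425.]), array([318., 427.])]
0.08 [array([198., 431.]), array([318., 433.])]
0.178 [array([185., 324.]), array([330., 327.])]
```

View pics/s14c.png

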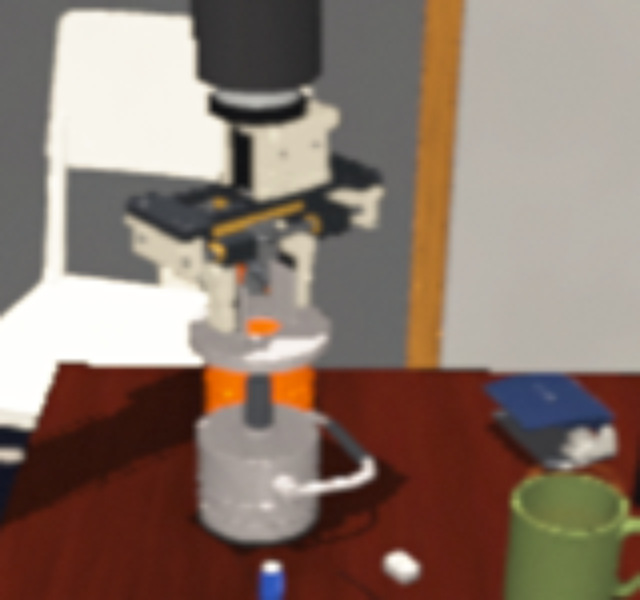

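```bash
python3 -c "
from plant import job,sensors
print(job.close_job()); o=sensors.get_obs(); print(o['clock'],o['tool_pos'],o['opening'],o['force'])"
```

```text
the job is handed in; nothing more can be done
None
the job is handed in; nothing more can be done
```

The tea tin is closed, and the gripper was holding the outer lid level above it when I handed the job in at about 27 s. No verdict was reported.

- **Handle:** the first horizontal push jammed by friction at about 1 rad, with roughly 30 N on the tool. I backed off and pushed the handle down from above. A light touch then found the bar's top at z = 56.9 mm, which matches its end rest, and later pictures show it still down.
- **Lids on the tin:** I lifted both lids together by the knob and lowered them. Contact came at the height expected for a seated lid. That last press read 14 N down and 7 N sideways, and I relaxed it before opening the fingers. In the wrist picture the knob was within about 1 mm of my measured tin centre.
- **Outer lid:** I took it by its two grips (opening 54 mm) and raised it about 92 mm above nested. The last side picture shows the inner lid's knob where a seated lid's should be, with a clear gap below the held lid. The tool was level, with about 2 N hanging on it.
- **Other things on the desk:** none of them looks moved in the last picture, but I did not measure their positions.

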